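# Stack a striped totem to the sample on the banding wheel

## Task

Build the striped totem in the middle of the banding wheel: stand the widest section on the wheel first, then the middle one on it, then the narrowest, each upright and centred on the one below, letting go of each before the next. Finish it with the white finial whose shape matches the terracotta sample standing on the wheel's own board (not those on the separate rack), and leave the other two white finials where they are.

Things in the scene. Friction and masses are not known exactly. Their poses are not given: they have to be found in the camera images.
- wheel: Fixed grey board 225 x 110 x 12 mm bearing a banding wheel: aluminium head 140 mm across, flat top 57 mm above the bench; it does not turn. Origin on the bench under the head's middle. The board reaches 60 mm behind and 165 mm ahead (its +x); a sample, 78 mm high, stands 135 mm ahead on it. A loose kiln prop (18 mm across, 25 high) stands among the pieces on each side; other tools lie around.
- drum: Loose white ceramic section with grey bands: the widest, a straight cylinder 66 mm across, 52 mm high, about 0.18 kg. Origin at the centre of its underside, z up. Flat top and bottom (the dark spot on top is only a mark), as on all sections.
- middle: Loose white ceramic section with grey bands: the middle one, a cylinder 58 mm across, 40 mm high, about 0.13 kg. Origin at the centre of its underside, z up.
- neck: Loose white ceramic section with grey bands: the narrowest, a cylinder 50 mm across, 28 mm high, about 0.09 kg. Origin at the centre of its underside, z up.
- finial_cone: Loose white ceramic finial with grey band, about 0.08 kg: round foot 44 mm across and 26 mm high (straight sides, grip here), on it a pointed round cone, 60 mm high in all. Flat underside. Origin at the centre of its underside, z up.
- finial_fan: Loose white ceramic finial with grey band, about 0.08 kg: round foot 44 mm across and 26 mm high (straight sides, grip here), on it ONE upright half-disc blade, 40 mm wide and 10 mm thick, 58 mm high in all (from above: a single bar). Flat underside. Origin at the centre of its underside, z up.
- finial_cross: Loose white ceramic finial with grey band, about 0.08 kg: round foot 44 mm across and 26 mm high (straight sides, grip here), on it TWO upright half-disc blades crossing at right angles, each 40 mm wide and 10 mm thick, 58 mm high in all (from above: a plus sign). Flat underside. Origin at the centre of its underside, z up.
- sample_cone: Terracotta sample of the cone finial, same shape and size, fixed on a dark plinth 50 x 50 x 6 mm. It stands either on the wheel's board (135 mm from the wheel's axis) or on a separate grey rack far out to the robot's right, 0.33 m or more from the wheel. Origin at the centre of the plinth's underside, z up.
- sample_fan: Terracotta sample of the fan finial, same shape and size, fixed on a dark plinth 50 x 50 x 6 mm. It stands either on the wheel's board (135 mm from the wheel's axis) or on a separate grey rack far out to the robot's right, 0.33 m or more from the wheel. Origin at the centre of the plinth's underside, z up.
- sample_cross: Terracotta sample of the cross finial, same shape and size, fixed on a dark plinth 50 x 50 x 6 mm. It stands either on the wheel's board (135 mm from the wheel's axis) or on a separate grey rack far out to the robot's right, 0.33 m or more from the wheel. Origin at the centre of the plinth's underside, z up.
Mind the look-alikes: they are no part of the job. Leave any red or yellow look-alike of the drum alone.

How it is judged:
On the way, in this order (a step that is already met when the one before it is completed fails the run):
1. the widest section stands released on the middle of the wheel (horizontal distance between drum and wheel below 0.012 m and z of drum in the frame of wheel between 0.052 and 0.062 m and angle between drum's own z axis and vertical below 0.08 rad and linear speed of drum below 0.02 m/s and contact force between drum and the fingers below 0.1 N), for 0.2 s.
2. the middle section stands released on the widest (all of step 1 and horizontal distance between middle and drum below 0.01 m and z of middle in the frame of drum between 0.047 and 0.057 m and angle between middle's own z axis and vertical below 0.08 rad and linear speed of middle below 0.02 m/s and contact force between middle and the fingers below 0.1 N), for 0.2 s.
3. the narrowest section stands released on the middle one (all of step 2 and horizontal distance between neck and middle below 0.01 m and z of neck in the frame of middle between 0.035 and 0.045 m and angle between neck's own z axis and vertical below 0.08 rad and linear speed of neck below 0.02 m/s and contact force between neck and the fingers below 0.1 N), for 0.2 s.
4. the finial that matches the sample on the wheel's board stands released on top (all of step 3 and ((horizontal distance between sample_cone and wheel below 0.2 m and horizontal distance between finial_cone and neck below 0.01 m and z of finial_cone in the frame of neck between 0.023 and 0.033 m and angle between finial_cone's own z axis and vertical below 0.08 rad and linear speed of finial_cone below 0.02 m/s and contact force between finial_cone and the fingers below 0.1 N) or (horizontal distance between sample_fan and wheel below 0.2 m and horizontal distance between finial_fan and neck below 0.01 m and z of finial_fan in the frame of neck between 0.023 and 0.033 m and angle between finial_fan's own z axis and vertical below 0.08 rad and linear speed of finial_fan below 0.02 m/s and contact force between finial_fan and the fingers below 0.1 N) or (horizontal distance between sample_cross and wheel below 0.2 m and horizontal distance between finial_cross and neck below 0.01 m and z of finial_cross in the frame of neck between 0.023 and 0.033 m and angle between finial_cross's own z axis and vertical below 0.08 rad and linear speed of finial_cross below 0.02 m/s and contact force between finial_cross and the fingers below 0.1 N))), for 0.2 s.
At the end, for the whole second after the job is handed in: Widest section within 12 mm of the wheel's middle; middle one, narrowest and the finial matching the sample on the wheel's board each within 10 mm of the centre of the one below; all seated (heights within 5 mm), upright within 0.08 rad, at rest and released (all of step 4); the robot touches nothing.
It fails at once if a finial that does not match the sample was moved by more than 30 mm ((horizontal distance between sample_cone and wheel below 0.2 m and distance of any of finial_fan, finial_cross from where it was at the start of the episode above 0.03 m) or (horizontal distance between sample_fan and wheel below 0.2 m and distance of any of finial_cone, finial_cross from where it was at the start of the episode above 0.03 m) or (horizontal distance between sample_cross and wheel below 0.2 m and distance of any of finial_cone, finial_fan from where it was at the start of the episode above 0.03 m)).
It also fails if it takes over 112 s, if anything falls off the work surface, if the arm or the gripper's body presses on something with over 40 N, if the wrist force passes 120 N, or if a joint passes its speed limit or range.

## Robot

A 6-joint arm with a two-finger parallel gripper is mounted at the origin on the work surface. World frame = base frame: x ahead of the robot, y to its left, z up, the work surface at z = 0. Lengths are in m, angles in rad, forces in N, time in s.
With the tool pointing down it reaches from about 0.225 to 0.875 m from the base axis. Payload 3.4 kg.
Tool frame: the origin (TCP) lies on the centre line of the jaws, within the pads' length; the fingertips stand 17 mm ahead of it and the grasp point (between the pads) lies 2 mm behind it (nose_length is the distance from the TCP to the fingertips, in m); z points along the fingers, y is the line along which they close (so a half turn about z gives the same grasp; the last joint's range is limited). The gripper opens to 85 mm and grips with 20 to 120 N. Pads are 22 mm wide; open, the fingers measure 114 mm over their backs; the gripper's body (76 mm by 85 mm) begins 54 mm behind the grasp point. The pads swing forward as they close: fully open they stand 13 mm farther back than shut.
Start: joints at [1.227, 0.276, 1.505, -0, 1.361, -0.121], TCP at [0.127, 0.561, 0.223] pointing down, gripper open.
Joint ranges: [-2.89, 2.89], [-0.75, 2.08], [0.22, 2.7], [-1.18, 4.32], [0.11, 2.71], [-2.7, 2.7]. Speed limits (rad/s): [2.57, 2.57, 3.14, 3.14, 3.14, 3.14].

## Interface

Orientations are given as a unit quaternion [w, x, y, z].
In Python, from rig import get_state, get_image, sign_off, find_in, place_of, nose_length gives the robot as it stands.
- The arm moves only by the tool apply_moves, never from a script. Its argument "deltas" is one flat list of numbers, 5 for each row, row after row: the finger opening in mm, from 0 to 85.4, then the shift along the tool's x, y, z in mm, then the turn about the tool's z in degrees. A call has 1 to 12 rows; each row is the pose to reach, as a shift and turn from the pose commanded when the call began, along the tool's axes at that moment; what a row does not reach only later rows make up. A row lasts 1/12 s, in which the tool goes at most 41.7 mm and 7.16 degrees, less where a joint would pass 70% of its speed; a pose out of reach is approached as far as the arm can. A call with a gripper value outside its range is refused whole. The fingers move at their own pace and stop on an object; "squeeze" is the grip in N (left out, the last holds). Time passes only in rows, so rows that repeat a pose let the fingers close. It gives the time, the measured TCP pose, the force, the opening and the grip force at its end, in the units of the state.
- get_state(): the state, without advancing time (a new reading comes with each control period).
- get_image(name): name is "side" or "top" or "wrist"; returns a dict with "frame" (480x640x3 uint8, red, green, blue), "K" (3x3 intrinsics, pixels), "position" and "orientation" of the camera in the world. Camera axes: x right, y down, z forward; pixel columns grow to the right and rows downward; lengths in m; the calibration is good to about 2 mm. A picture is of the moment at which its call begins. There is no depth.
- sign_off(): hands the job in; it is judged then, once.
Trained networks look in a picture, given as the dict that the camera call returned (one of the last four; its "shot" number tells which), for a name from the list of things; names that differ only in an ending like _2 or _b are one class to them, and where a whole thing is asked for, a point or a joint stands for the part that bears it (a point fixed in the world has none). Each returns a list of dicts, best first, with "score" (0 to 1); they miss things now and then, are a little off and sometimes report something else, mostly with a low value. They report only what shows in the picture. A call takes as long as a camera call. They do not tell look-alikes from the thing itself.
- find_in(query, picture): "point" ([column, row] in pixels, amid what is visible of it).
- place_of(query, picture): "point" ([column, row] in pixels: a listed point, or the origin of a listed thing).
The state is a dict: "clock": time; "qpos": joint angles; "qd": joint speeds; "effort": joint torques, N m; "position": TCP position; "ee_rot": TCP orientation; "contact_force": force on the tool from outside, world axes, zero at the start; "moment": the same for the moment, N m; "width": finger opening in m; "gripper_force": force on a finger pad.
Only numpy, scipy, OpenCV 4.12 (cv2) and the standard library are available. Lean on these libraries where they do the work, as an engineer would, in place of code of your own. Each camera call takes 0.05 s, during which the arm holds its last target. There are 200 camera calls.

## Working session

There is one attempt and no reset: what is moved stays moved. The work goes in short steps, Python scripts to look and compute and a tool call to move; the robot and the scene stay as the last step left them, time stands still between calls to the robot, and variables do not carry over. Pictures are saved under pics/ and viewed, at most 14 in all, crops included, and the job is handed in when it is done.

Besides the shell and the picture viewer there is one more tool, called after "Request:" as name(argument=value, ...), one argument or row to a line, values as JSON. apply_moves: Moves the arm, as the interface text tells. Its arguments: {"type":"object","properties":{"deltas":{"type":"array"},"squeeze":{"type":"number"}},"required":["deltas"]}

```bash
mkdir -p pics; cat > h.py <<'E'
import numpy as np, cv2
from scipy.spatial.transform import Rotation as R
from rig import *
def rot(q): return R.from_quat([q[1],q[2],q[3],q[0]]).as_matrix()
def ray(im,p,z):
    d=rot(im["orientation"])@np.linalg.inv(im["K"])@[p[0],p[1],1]
    o=np.array(im["position"]); return o+d*(z-o[2])/d[2]
def proj(im,P):
    c=rot(im["orientation"]).T@(np.array(P)-im["position"]); c=im["K"]@c; return c[:2]/c[2]
def save(im,n): cv2.imwrite(f"pics/{n}.png",im["frame"][:,:,::-1])
NAMES="wheel drum middle neck finial_cone finial_fan finial_cross sample_cone sample_fan sample_cross".split()
def tool(P):
    s=get_state(); return rot(s["ee_rot"]).T@(np.array(P)-s["position"])*1000
E
python3 - <<'E'
from h import *
np.set_printoptions(precision=3,suppress=True)
s=get_state(); print({k:np.round(v,3) for k,v in s.items()}, nose_length if not callable(nose_length) else nose_length())
for c in ("top","side"):
    im=get_image(c); save(im,c+"0"); print(c,im["position"])
    for n in NAMES:
        for d in place_of(n,im)[:3]: print(n,round(d["score"],2),np.round(d["point"]),ray(im,d["point"],0.057 if n=="wheel_" else 0))
E
```

```text
{'clock': np.float64(0.0), 'qpos': array([ 1.227,  0.277,  1.506, -0.   ,  1.361, -0.121]), 'qd': array([-0.   , -0.001,  0.001, -0.001, -0.001, -0.   ]), 'effort': array([  0.001, -41.678, -24.581,   0.   ,   0.011,  -0.   ]), 'position': array([0.127, 0.56 , 0.222]), 'ee_rot': array([-0.   ,  0.111,  0.994, -0.001]), 'contact_force': array([-0.176,  0.24 ,  0.484]), 'moment': array([-0.005, -0.002,  0.016]), 'gripper_force': np.float64(0.0), 'width': np.float64(0.085)} 0.017
top [ 0.546 -0.003  1.044]
wheel 0.92 [330. 277.] [ 0.488 -0.005  0.   ]
drum 0.95 [257. 150.] [0.798 0.166 0.   ]
drum 0.83 [251. 196.] [0.689 0.182 0.   ]
drum 0.81 [250. 263.] [0.525 0.185 0.   ]
middle 0.82 [445. 217.] [ 0.628 -0.283  0.   ]
neck 0.97 [437. 292.] [ 0.449 -0.26   0.   ]
neck 0.42 [540. 232.] [ 0.587 -0.511  0.   ]
finial_cone 0.83 [490. 271.] [ 0.497 -0.389  0.   ]
finial_fan 0.64 [157. 286.] [0.475 0.412 0.   ]
finial_cross 0.54 [213. 303.] [0.432 0.276 0.   ]
sample_cone 0.92 [538. 230.] [ 0.592 -0.506  0.   ]
sample_cone 0.42 [155. 283.] [0.482 0.416 0.   ]
sample_fan 0.88 [499. 196.] [ 0
[... 309 characters left out ...]
98  0.   ]
middle 0.43 [269. 197.] [0.431 0.261 0.   ]
neck 0.71 [265. 316.] [ 0.443 -0.275  0.   ]
neck 0.43 [340. 323.] [ 0.625 -0.308  0.   ]
finial_cone 0.57 [285. 354.] [ 0.493 -0.402  0.   ]
finial_cone 0.55 [268. 198.] [0.427 0.254 0.   ]
finial_fan 0.78 [284. 173.] [0.477 0.407 0.   ]
finial_fan 0.5 [327. 388.] [ 0.585 -0.501  0.   ]
finial_fan 0.37 [268. 193.] [0.426 0.28  0.   ]
finial_cross 0.47 [269. 196.] [0.432 0.266 0.   ]
sample_cone 0.88 [328. 387.] [ 0.587 -0.499  0.   ]
sample_cone 0.56 [283. 247.] [ 0.481 -0.001  0.   ]
sample_fan 0.63 [363. 353.] [ 0.671 -0.405  0.   ]
sample_fan 0.24 [266. 315.] [ 0.444 -0.274  0.   ]
sample_cross 0.56 [332. 249.] [ 0.62  -0.016  0.   ]
```

View pics/top0.png

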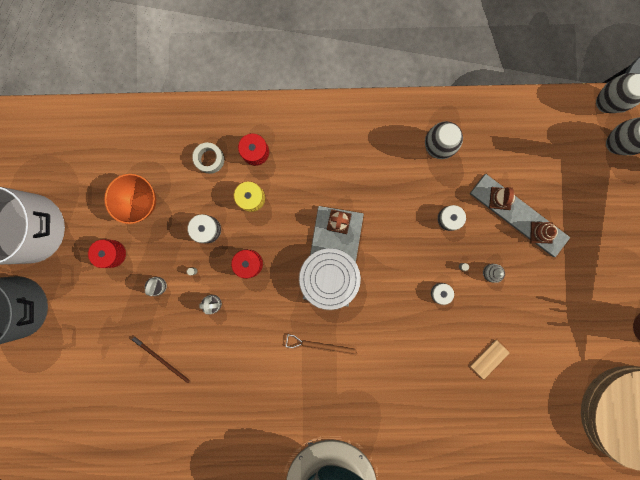

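View pics/side0.png

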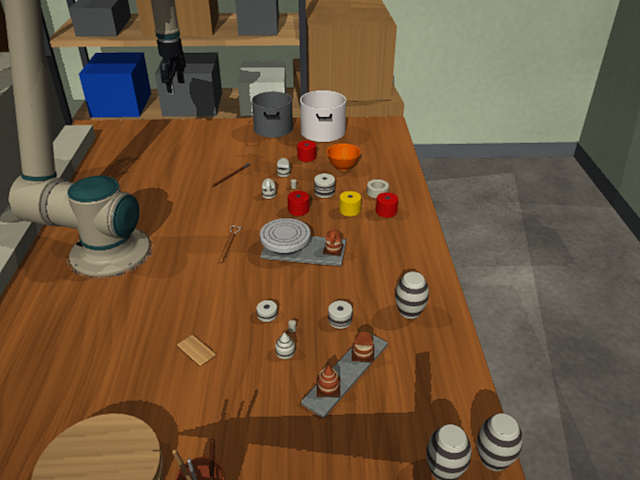

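The sample on the wheel's board (top 339,221) has a plus shape, so I need the cross finial at top (211,304). The white drum is at (204,229), middle at (453,217), neck at (443,294). The fan (155,286) and the cone (494,272) must stay. Next I'll refine these positions from the top faces.

```bash
cat >> h.py <<'E'
def comp(im,seed,z,r,thr=150):
    """centroid of bright low-saturation region seeded near pixel; rim circle fit of known radius r at height z"""
    f=im["frame"]; hsv=cv2.cvtColor(f,cv2.COLOR_RGB2HSV)
    m=((hsv[:,:,2]>thr)&(hsv[:,:,1]<60)).astype(np.uint8)
    n,l,st,ce=cv2.connectedComponentsWithStats(m,connectivity=4)
    u,v=map(int,np.round(seed)); w=l[max(v-25,0):v+26,max(u-25,0):u+26]; k=np.bincount(w[w>0]).argmax()
    c=cv2.findContours((l==k).astype(np.uint8),cv2.RETR_EXTERNAL,cv2.CHAIN_APPROX_NONE)[0]
    c=max(c,key=len)[:,0]; P=np.array([ray(im,p,z)[:2] for p in c])
    (a,b),rad=cv2.minEnclosingCircle((P*1000).astype(np.float32)); return np.array([a,b])/1000,rad,P
E
python3 - <<'E'
from h import *
im=get_image("top")
for n,s,z,r in [("wheel",(330,279),.057,70),("drum",(204,229),.052,33),("middle",(453,217),.04,29),("neck",(443,294),.028,25),("cross",(211,304),.058,22)]:
    c,rad,P=comp(im,s,z,r); print(n,np.round(c,4),round(rad,1),r,"mark",np.round(ray(im,s,z),3))
for n,s,z in [("prop",(192,271),.025),("prop2",(465,267),.025),("fan",(155,286),.03),("cone",(494,272),.03),("red",(246,264),.05)]: print(n,np.round(ray(im,s,z)[:2],3))
w=get_image("wrist"); s=get_state(); print("cam in tool",rot(s["ee_rot"]).T@(np.array(w["position"])-s["position"]),rot(s["ee_rot"]).T@rot(w["orientation"])[:,2],w["K"][0,0])
E
```

```text
wheel [ 0.4894 -0.0044] 69.8 70 mark [ 0.488 -0.005  0.057]
drum [0.609  0.2873] 32.3 33 mark [0.607 0.282 0.052]
middle [ 0.6248 -0.2928] 28.1 29 mark [ 0.625 -0.292  0.04 ]
neck [ 0.4477 -0.2675] 24.1 25 mark [ 0.447 -0.267  0.028]
cross [0.4321 0.2715] 17.9 22 mark [0.436 0.265 0.058]
prop [0.51  0.318]
prop2 [ 0.508 -0.321]
fan [0.477 0.404]
cone [ 0.496 -0.386]
red [0.525 0.186]
cam in tool [ 0.07734002 -0.00048839 -0.15197373] [-3.01879154e-01 -8.62783273e-04  9.53345809e-01] 342.7688987812558
```

Request:
apply_moves(
  deltas=[85,-530,-163,0,0,85,-530,-163,0,0,85,-530,-163,0,0,85,-530,-163,0,0,85,-530,-163,0,0,85,-530,-163,0,0,85,-530,-163,0,0,85,-530,-163,0,0,85,-530,-163,0,0,85,-530,-163,0,0,85,-530,-163,0,0,85,-530,-163,0,0],
  squeeze=40,
)

```text
clock: 2.2
position: [0.5623, 0.3105, 0.2227]
ee_rot: [0.0, 0.111, 0.994, 0.0]
contact_force: [0.4, 1.3, -0.5]
width: 0.0848
gripper_force: 0.0
```

Request:
apply_moves(
  deltas=[85,-50,-15,0,0,85,-50,-15,40,0,85,-50,-15,80,0,85,-50,-15,80,0,85,-50,-15,80,0],
)

```text
clock: 2.62
position: [0.6044, 0.2854, 0.1403]
ee_rot: [-0.003, 0.111, 0.994, -0.001]
contact_force: [-0.9, 0.0, 1.2]
width: 0.0852
gripper_force: 0.0
```

```bash
python3 - <<'E'
from h import *
np.set_printoptions(precision=4,suppress=True)
w=get_image("wrist"); save(w,"w1"); s=get_state(); print(s["position"],s["qpos"])
p=proj(w,[.608,.286,.052]); print(p)
for d in place_of("drum",w)[:2]: print(d["score"],d["point"],ray(w,d["point"],0))
try:
    c,r,P=comp(w,p,.052,33); print(c,r, tool([*c,.03]))
except Exception as e: print(e)
E
```

```text
[0.6061 0.2865 0.1431] [ 0.3377  0.466   1.4071  0.0003  1.2689 -1.0106]
[320.8575 245.4985]
0.95 [593.3, 102.5] [0.5557 0.5194 0.    ]
0.85 [181.8, 159.1] [0.5252 0.1857 0.    ]
[0.6086 0.2865] 32.7676887512207 [ -1.3565  -0.5775 114.8791]
```

View pics/w1.png

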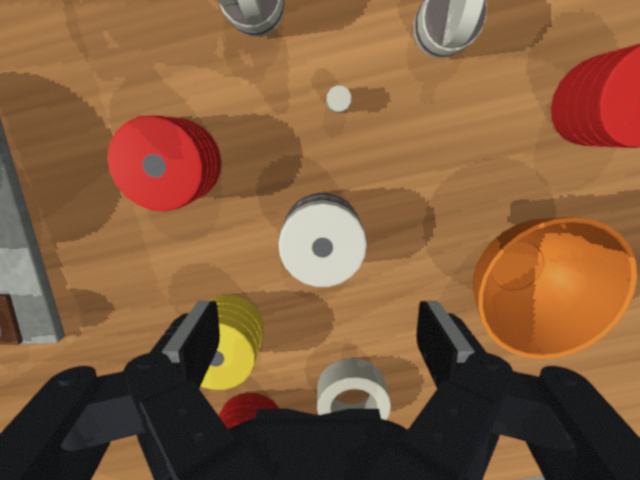

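The white drum sits at (322,245), centred between the fingers and with no obstacle beside them. Going down to grasp it.

Request:
apply_moves(
  deltas=[85,-2,0,40,0,85,-2,0,75,0,85,-2,0,95,0,85,-2,0,108,0,85,-2,0,108,0,62,-2,0,108,0,60,-2,0,108,0,58,-2,0,108,0,55,-2,0,108,0,55,-2,0,108,0,55,-2,0,108,0],
  squeeze=40,
)

```text
clock: 3.63
position: [0.6103, 0.2862, 0.0393]
ee_rot: [0.003, 0.111, 0.994, 0.001]
contact_force: [-0.9, -1.0, 8.4]
width: 0.0548
gripper_force: 4.3
```

```bash
python3 - <<'E'
from h import *
w=get_image("wrist"); save(w,"w2"); s=get_state(); print(s["position"],s["width"],s["gripper_force"],s["contact_force"])
E
```

```text
[0.61027416 0.2861297  0.03935664] 0.05501448290895246 4.283171539391333 [-0.82621461 -1.46286059  8.34575004]
```

View pics/w2.png

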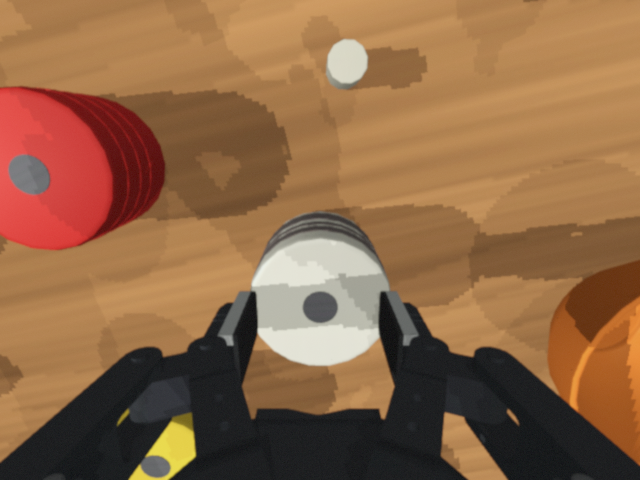

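Request:
apply_moves(
  deltas=[45,0,0,0,0,40,0,0,0,0,35,0,0,0,0,30,0,0,0,0],
  squeeze=40,
)

```text
clock: 4.02
position: [0.6123, 0.2856, 0.0428]
ee_rot: [0.006, 0.111, 0.994, 0.001]
contact_force: [-2.3, -5.1, 22.7]
width: 0.0305
gripper_force: 11.0
```

```bash
python3 - <<'E'
from h import *
w=get_image("wrist"); save(w,"w3"); s=get_state(); print(s["position"],s["width"],s["gripper_force"],s["contact_force"])
E
```

```text
[0.61228092 0.2855751  0.04282095] 0.030261953594817665 10.851961373118684 [-2.66480773 -4.77914465 21.95636981]
```

View pics/w3.png

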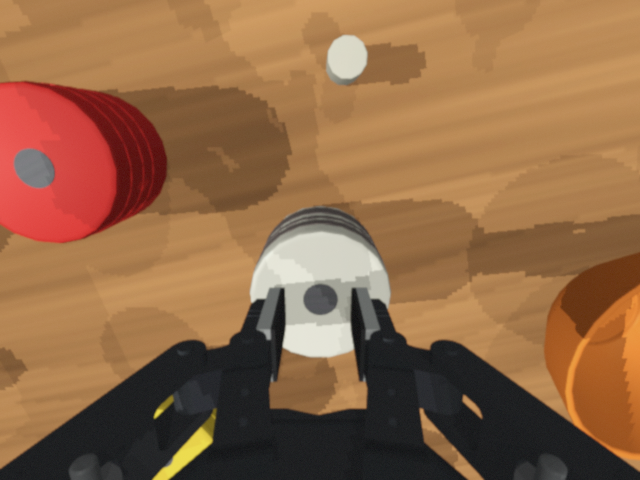

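```bash
python3 - <<'E'
from h import *
t=get_image("top"); sd=get_image("side"); 
T=cv2.imread("pics/top0.png"); S=cv2.imread("pics/side0.png")
for n,px in [("white",(204.3,228.5)),("yellow",(248.5,195.5)),("red",(246,264)),("middle",(453.5,217.5)),("neck",(443.5,294.5))]:
    print(n,[(h,np.round(proj(sd,ray(t,px,h)),1).tolist()) for h in (0,.028,.04,.052)])
im=cv2.resize(S[150:225,240:410],None,fx=4.5,fy=4.5,interpolation=cv2.INTER_CUBIC)
for h,c in ((0,(0,0,255)),(.028,(0,255,0)),(.052,(255,0,0))):
    for px in [(204.3,228.5),(248.5,195.5),(246,264)]:
        p=proj(sd,ray(t,px,h)); q=((p-[240,150])*4.5).astype(int); cv2.circle(im,tuple(map(int,q)),4,c,-1)
cv2.imwrite("pics/s1.png",im)
E
```

```text
white [(0, [325.0, 189.9]), (0.028, [324.6, 183.8]), (0.04, [324.4, 181.1]), (0.052, [324.3, 178.5])]
yellow [(0, [351.5, 208.1]), (0.028, [350.7, 201.5]), (0.04, [350.3, 198.6]), (0.052, [350.0, 195.6])]
red [(0, [298.1, 207.6]), (0.028, [298.0, 201.0]), (0.04, [298.0, 198.1]), (0.052, [298.0, 195.2])]
middle [(0, [340.8, 322.4]), (0.028, [340.0, 311.7]), (0.04, [339.6, 307.0]), (0.052, [339.2, 302.4])]
neck [(0, [265.3, 315.8]), (0.028, [265.9, 305.3]), (0.04, [266.2, 300.8]), (0.052, [266.4, 296.2])]
```

View pics/s1.png

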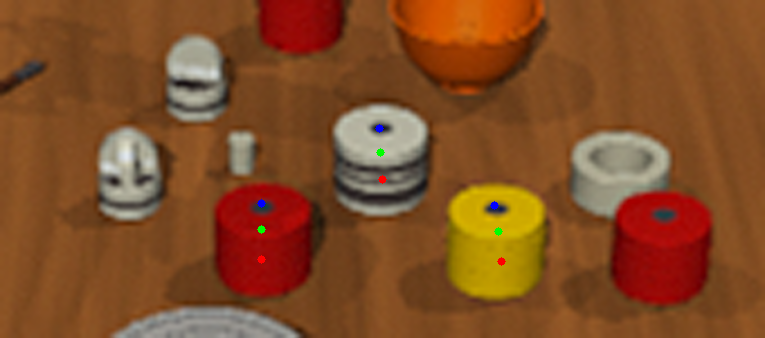

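Request:
apply_moves(
  deltas=[30,0,0,-20,0,30,0,0,-60,0,60,0,0,-100,0,60,0,0,-100,0,60,0,0,-100,0,60,0,0,-100,0],
)

```text
clock: 4.72
position: [0.6085, 0.2861, 0.1366]
ee_rot: [0.001, 0.111, 0.994, 0.001]
contact_force: [0.2, 0.5, -0.6]
width: 0.0602
gripper_force: 0.0
```

```bash
python3 - <<'E'
from h import *
w=get_image("wrist"); s=get_state(); Rt=rot(s["ee_rot"]); g=w["frame"][:,:,::-1].copy()
print(s["position"],s["width"],s["contact_force"],s["ee_rot"])
o=s["width"]*500
for z,c in ((17,(0,0,255)),(4,(0,255,255)),(-10,(0,255,0)),(-23,(255,0,0))):
    for x in (11,-11):
        for y in (o,-o):
            p=proj(w,np.array(s["position"])+Rt@(np.array([x,y,z])/1000)); cv2.circle(g,tuple(int(round(v)) for v in p),3,c,-1)
cv2.imwrite("pics/w4.png",g)
for n in ("drum",):
    c,r,P=comp(w,proj(w,[.608,.286,.052]),.052,33); print(c,r)
E
```

```text
[0.60771726 0.28574079 0.13507729] 0.05982661170662872 [-0.2557529   0.30188875 -0.44080924] [1.55340519e-04 1.11092723e-01 9.93810028e-01 1.09482192e-04]
[0.60858234 0.28641699] 32.87086486816406
```

View pics/w4.png

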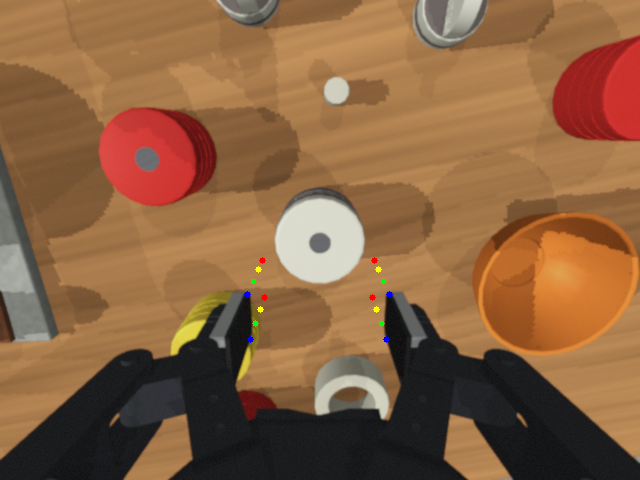

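The overlay shows the real fingertips well behind the stated TCP: about 13 mm above it at 55 mm opening, which agrees with the contact on the drum top. The fingers slid onto the top because of that. I'll correct for it and grasp about 27 mm lower.

Request:
apply_moves(
  deltas=[85,0,0,0,0,85,0,0,0,0,85,0,0,40,0,85,0,0,75,0,85,0,0,100,0,85,0,0,115,0,85,0,0,125,0,85,0,0,125,0,85,0,0,125,0],
)

```text
clock: 5.52
position: [0.608, 0.2857, 0.0091]
ee_rot: [-0.0, 0.111, 0.994, -0.0]
contact_force: [0.2, 0.6, 0.7]
width: 0.0849
gripper_force: 0.0
```

Request:
apply_moves(
  deltas=[70,0,0,0,0,66,0,0,0,0,62,0,0,0,0,60,0,0,0,0,60,0,0,0,0,60,0,0,0,0],
  squeeze=40,
)

```text
clock: 6.02
position: [0.6095, 0.2865, 0.0117]
ee_rot: [0.002, 0.111, 0.994, 0.001]
contact_force: [0.6, 1.1, 5.0]
width: 0.0648
gripper_force: 45.5
```

Request:
apply_moves(
  deltas=[60,0,0,-20,0,60,0,0,-60,0,60,0,0,-100,0,60,5,-30,-120,0,60,12,-70,-120,0,60,20,-110,-120,0,60,26,-150,-120,0,60,32,-190,-120,0,60,38,-230,-120,0,60,45,-270,-120,0,60,52,-300,-120,0,60,52,-310,-120,0],
)

```text
clock: 7.02
position: [0.485, -0.0083, 0.1292]
ee_rot: [-0.002, 0.112, 0.994, -0.001]
contact_force: [-0.6, 0.9, -2.3]
width: 0.0652
gripper_force: 45.7
```

```bash
cat >> h.py <<'E'
def rows(f): print(np.round(f,4))
E
python3 - <<'E'
from h import *
np.set_printoptions(precision=4,suppress=True)
w=get_image("wrist"); save(w,"w5"); s=get_state(); print(s["position"],s["width"],s["gripper_force"],s["contact_force"],s["qpos"])
h=s["position"][2]-.0117+.052
print("drumtop h",h,proj(w,[*s["position"][:2],h]))
c,r,P=comp(w,proj(w,[*s["position"][:2],h]),h,33); print("drum",c,r)
c,r,P=comp(get_image("top"),(330,279),.057,70); print("wheel",c,r)
E
```

```text
[ 0.4864 -0.0085  0.1294] 0.06496404748929098 45.70239007472992 [-0.683  -1.9707 -2.3571] [-0.1588  0.2197  1.8332 -0.0026  1.0907 -1.5026]
drumtop h 0.16971286086396156 [319.3055 347.5255]
drum [ 0.4845 -0.0093] 32.63798904418945
wheel [ 0.4332 -0.0105] 86.12928009033203
```

View pics/w5.png

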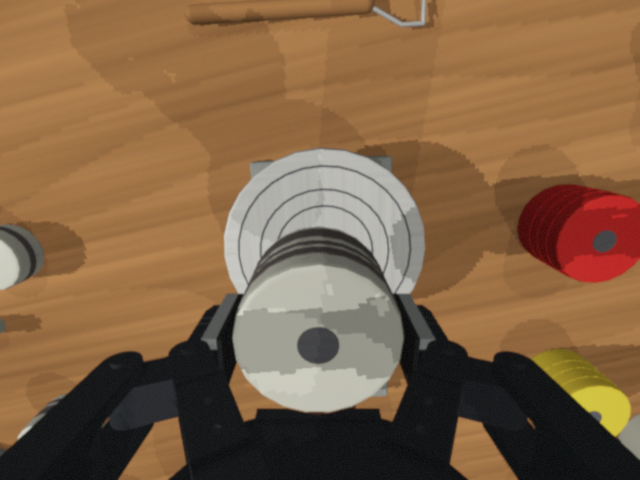

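```bash
python3 - <<'E'
from h import *
from scipy.optimize import least_squares
w=get_image("wrist"); g=w["frame"].astype(int)
# rim by bright/unsaturated boundary along radii from predicted centre
hsv=cv2.cvtColor(w["frame"],cv2.COLOR_RGB2HSV); m=((hsv[:,:,1]<45)&(hsv[:,:,2]>130))
c0=np.array([.4894,-.0044]); pts=[]
for a in np.radians(np.arange(0,360,4)):
    d=np.array([np.cos(a),np.sin(a)])
    if d[0]>0.1: continue
    for r in np.arange(.085,.055,-.0003):
        u,v=np.round(proj(w,[*(c0+r*d),.057])).astype(int)
        if 0<=u<640 and 0<=v<330 and m[v,u]: pts.append(c0+r*d); break
pts=np.array(pts)
f=least_squares(lambda p:np.hypot(*(pts-p).T)-.07,c0,loss="soft_l1",f_scale=.001); print(len(pts),f.x,np.round(f.fun*1000,1))
mk=ray(w,(318.5,345),get_state()["position"][2]+.0403); print("mark",mk); print(tool([*f.x,0]))
E
```

```text
47 [ 0.48941322 -0.00576267] [-1.3 -0.7 -1.  -1.1 -0.2 -0.2 -0.5 -0.3 -0.  -0.1 -0.4  0.1  0.1 -0.6
 -0.4 -0.2  0.1  0.3 -0.1  0.1  0.   0.5 -0.2  0.   0.2 -0.2 -0.3  0.5
  1.4  4.9  4.2  0.2 -0.2 -0.3 -0.3 -0.4  0.1 -0.2 -0.6 -0.3 -1.  -1.
 -1.  -0.4 -1.1 -1.1 -0.5]
mark [ 0.48806665 -0.00692765  0.16999331]
[ -0.59456096  -0.3713887  129.69326629]
```

Request:
apply_moves(
  deltas=[60,-1,1,30,0,60,-1,1,50,0,60,-1,1,56,0,60,-1,1,59,0,60,-1,1,61,0,60,-1,1,61,0],
)

```text
clock: 7.67
position: [0.491, -0.0037, 0.0692]
ee_rot: [0.001, 0.111, 0.994, 0.0]
contact_force: [-0.2, -0.1, -2.0]
width: 0.0647
gripper_force: 45.7
```

Request:
apply_moves(
  deltas=[60,0,0,1,0,60,0,0,2,0,60,0,0,3,0,60,0,0,3,0],
)

```text
clock: 8.0
position: [0.4915, -0.0042, 0.0686]
ee_rot: [0.002, 0.111, 0.994, 0.0]
contact_force: [-3.0, 1.5, 14.3]
width: 0.0649
gripper_force: 47.6
```

Seated. Releasing slowly and then lifting. On opening the pads swing back (upward).

Request:
apply_moves(
  deltas=[66,0,0,-2,0,70,0,0,-2,0,76,0,0,-2,0,85,0,0,-2,0,85,0,0,-2,0,85,0,0,-30,0,85,0,0,-70,0,85,0,0,-110,0,85,0,0,-110,0,85,0,0,-110,0],
)

```text
clock: 8.83
position: [0.4919, -0.0046, 0.1779]
ee_rot: [0.003, 0.111, 0.994, -0.0]
contact_force: [0.0, 0.3, -1.1]
width: 0.085
gripper_force: 0.0
```

```bash
cat >> h.py <<'E'
from scipy.optimize import least_squares
def rim(im,c0,z,R,sel=None,vmax=330,sat=45,val=120):
    hsv=cv2.cvtColor(im["frame"],cv2.COLOR_RGB2HSV); m=((hsv[:,:,1]<sat)&(hsv[:,:,2]>val))
    c0=np.array(c0[:2]); 
    pts=[]
    for a in np.radians(np.arange(0,360,4)):
        d=np.array([np.cos(a),np.sin(a)])
        if sel and not sel(d): continue
        for r in np.arange(R*1.25,R*.75,-.0002):
            u,v=np.round(proj(im,[*(c0+r*d),z])).astype(int)
            if 0<=u<640 and 0<=v<vmax and m[v,u]: pts.append(c0+r*d); break
    pts=np.array(pts)
    f=least_squares(lambda p:np.hypot(*(pts-p).T)-R,c0,loss="soft_l1",f_scale=.0005)
    return f.x,len(pts),np.median(np.abs(f.fun))*1000
E
python3 - <<'E'
from h import *
w=get_image("wrist"); s=get_state(); print(s["position"],s["contact_force"])
p=proj(w,[.4894,-.005,.109]); print(p, "circ",comp(w,p,.109,33)[:2])
hsv=cv2.cvtColor(w["frame"],cv2.COLOR_RGB2HSV)
x,y=map(int,p); sub=hsv[y-18:y+18,x-18:x+18,2]; yy,xx=np.where(sub<110); m=(xx.mean()+x-18,yy.mean()+y-18); print("mark",m,len(xx),ray(w,m,.109))
print("wheel",rim(w,(.4894,-.005),.057,.07,lambda d:d[0]<.0,vmax=300))
E
```

```text
[ 0.49026901 -0.00438848  0.1759749 ] [-0.00748394 -0.1957436   0.28390353]
[317.29055786 245.26029717] circ (array([ 0.47515555, -0.0033108 ]), 56.96418380737305)
mark (np.float64(317.91445427728615), np.float64(247.7227138643068)) 339 [ 0.49122424 -0.00497715  0.109     ]
wheel (array([ 0.48929826, -0.00580503]), 45, np.float64(0.29157356094365594))
```

Request:
apply_moves(
  deltas=[85,-30,-38,0,0,85,-58,-75,0,0,85,-87,-112,0,0,85,-116,-150,0,0,85,-145,-187,0,0,85,-170,-220,0,0,85,-195,-251,0,0,85,-195,-251,30,0,85,-195,-251,50,0,85,-195,-251,50,0,85,-195,-251,50,0],
)

```text
clock: 9.8
position: [0.6226, -0.2911, 0.1218]
ee_rot: [-0.004, 0.111, 0.994, 0.002]
contact_force: [0.1, -0.3, 0.3]
width: 0.0853
gripper_force: 0.0
```

```bash
cat >> h.py <<'E'
def look(c0,h,R):
    w=get_image("wrist"); s=get_state(); p=proj(w,[*c0,h])
    hsv=cv2.cvtColor(w["frame"],cv2.COLOR_RGB2HSV)
    x,y=map(int,p); sub=hsv[y-18:y+18,x-18:x+18,2]; yy,xx=np.where(sub<110); m=(xx.mean()+x-18,yy.mean()+y-18)
    c=comp(w,p,h,R)
    print("pos",np.round(s["position"],4),"circ",c[0],c[1],"mark",len(xx),ray(w,m,h)[:2],"tool delta",np.round(tool([*c[0],0]),1))
    return w
E
python3 - <<'E'
from h import *
look((.6248,-.2928),.04,29)
E
```

```text
pos [ 0.6238 -0.2912  0.124 ] circ [ 0.62453967 -0.29493918] 28.81764793395996 mark 273 [ 0.62535872 -0.29477232] tool delta [ -1.9  -3.7 124. ]
```

Request:
apply_moves(
  deltas=[85,-1,-3,40,0,85,-1,-3,75,0,85,-1,-3,100,0,85,-1,-3,115,0,85,-1,-3,122,0,85,-1,-3,122,0,70,-1,-3,122,0,60,-1,-3,122,0,52,-1,-3,122,0,52,-1,-3,122,0,52,-1,-3,122,0,52,-1,-3,122,0],
  squeeze=40,
)

```text
clock: 10.85
position: [0.6267, -0.296, 0.0063]
ee_rot: [0.002, 0.111, 0.994, -0.001]
contact_force: [-0.0, 1.5, 6.0]
width: 0.0566
gripper_force: 43.5
```

Request:
apply_moves(
  deltas=[52,0,0,-30,0,52,0,0,-70,0,52,0,0,-110,0,52,10,13,-150,0,52,35,45,-160,0,52,63,82,-160,0,52,90,118,-160,0,52,118,154,-160,0,52,146,190,-160,0,52,172,224,-160,0,52,190,247,-160,0,52,196,254,-160,0],
)

```text
clock: 11.85
position: [0.4861, 0.0001, 0.164]
ee_rot: [-0.001, 0.11, 0.994, 0.001]
contact_force: [-1.0, 0.1, -1.0]
width: 0.0566
gripper_force: 43.5
```

Request:
apply_moves(
  deltas=[52,0,0,10,0,52,0,0,20,0,52,0,0,20,0,52,0,0,20,0],
)

```text
clock: 12.18
position: [0.4903, -0.0055, 0.1426]
ee_rot: [-0.001, 0.112, 0.994, -0.0]
contact_force: [0.1, 0.7, -0.0]
width: 0.0566
gripper_force: 43.4
```

```bash
cat >> h.py <<'E'
def held(z0,h,R):
    s=get_state(); w=get_image("wrist"); s=get_state(); z=s["position"][2]-z0+h
    p=proj(w,[*s["position"][:2],z]); hsv=cv2.cvtColor(w["frame"],cv2.COLOR_RGB2HSV)
    x,y=map(int,p); sub=hsv[y-22:y+22,x-22:x+22,2]; yy,xx=np.where(sub<(95)); m=(xx.mean()+x-22,yy.mean()+y-22)
    print("pos",np.round(s["position"],4),s["contact_force"],"circ",comp(w,p,z,R,110)[:2],"mark",len(xx),ray(w,m,z),tool([.4912,-.005,0]))
    return w
E
python3 - <<'E'
from h import *
w=held(.0063,.04,29); save(w,"w6")
print("drum",rim(w,(.4912,-.005),.109,.033,lambda d:d[0]<-.2,vmax=330)); print("wheel",rim(w,(.4912,-.005),.057,.07,lambda d:d[0]<.0,vmax=300))
E
```

```text
pos [ 0.4907 -0.0056  0.143 ] [-0.24465816 -0.70303005 -1.22296033] circ (array([4.67246887e-01, 2.00984001e-04]), 51.59749984741211) mark 1063 [ 0.48885537 -0.00567115  0.17673336] [ -0.42728856   0.72993027 143.03288261]
drum (array([ 0.48465102, -0.0103501 ]), 39, np.float64(1.688778900574138))
wheel (array([ 0.48930814, -0.00572082]), 45, np.float64(0.27939706046965773))
```

View pics/w6.png

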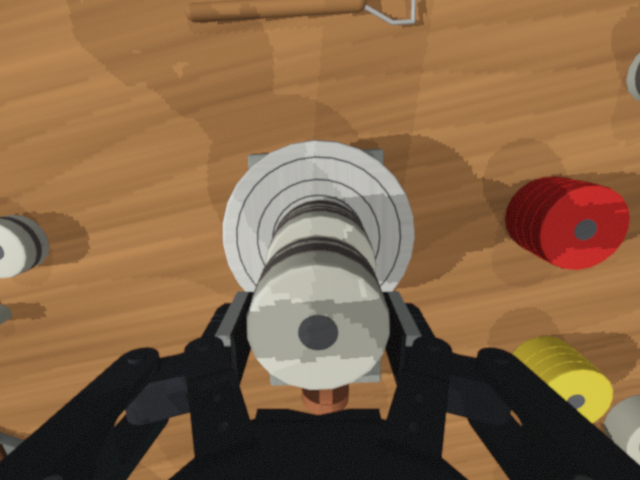

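Request:
apply_moves(
  deltas=[52,-2,1,12,0,52,-2,1,20,0,52,-2,1,25,0,52,-2,1,27,0,52,-2,1,29,0,52,-2,1,31,0,52,-2,1,31,0],
)

```text
clock: 12.82
position: [0.4919, -0.0043, 0.1152]
ee_rot: [0.0, 0.111, 0.994, -0.0]
contact_force: [-6.8, 0.3, 15.6]
width: 0.057
gripper_force: 45.2
```

Request:
apply_moves(
  deltas=[56,0,0,-3,0,60,0,0,-3,0,66,0,0,-3,0,75,0,0,-3,0,85,0,0,-3,0,85,0,0,-5,0,85,0,0,-30,0,85,0,0,-70,0,85,0,0,-110,0,85,0,0,-110,0,85,0,0,-110,0],
)

```text
clock: 13.73
position: [0.494, -0.004, 0.2251]
ee_rot: [0.003, 0.111, 0.994, -0.0]
contact_force: [-0.4, -0.3, 0.7]
width: 0.0853
gripper_force: 0.0
```

```bash
python3 - <<'E'
from h import *
w=look((.4912,-.005),.149,29)
print("neck from here",tool([.4477,-.2675,0]))
E
```

```text
pos [ 0.4925 -0.0038  0.2231] circ [ 0.46944443 -0.0014094 ] 50.96019744873047 mark 314 [ 0.49154696 -0.00435463] tool delta [ 23.3  -2.8 223.1]
neck from here [ -14.2778615  -267.10880727  223.06961548]
```

Request:
apply_moves(
  deltas=[85,-2,-40,0,0,85,-4,-80,0,0,85,-6,-120,0,0,85,-8,-160,20,0,85,-10,-200,40,0,85,-12,-240,60,0,85,-14,-265,80,0,85,-14,-267,100,0,85,-14,-267,100,0,85,-14,-267,100,0,85,-14,-267,100,0],
)

```text
clock: 14.7
position: [0.4468, -0.2664, 0.1224]
ee_rot: [-0.0, 0.111, 0.994, 0.001]
contact_force: [-0.6, 0.5, 0.4]
width: 0.085
gripper_force: 0.0
```

```bash
python3 - <<'E'
from h import *
look((.4477,-.2675),.028,25)
E
```

```text
pos [ 0.4474 -0.2665  0.1232] circ [ 0.44716049 -0.27008163] 24.68366813659668 mark 265 [ 0.44783307 -0.26993795] tool delta [ -0.4  -3.5 123.2]
```

Request:
apply_moves(
  deltas=[85,0,-3,40,0,85,0,-3,75,0,85,0,-3,100,0,85,0,-3,115,0,85,0,-3,125,0,85,0,-3,125,0,70,0,-3,125,0,60,0,-3,125,0,50,0,-3,125,0,44,0,-3,125,0,44,0,-3,125,0,44,0,-3,125,0],
  squeeze=40,
)

```text
clock: 15.75
position: [0.4474, -0.2708, -0.0006]
ee_rot: [0.002, 0.111, 0.994, -0.001]
contact_force: [0.1, 1.6, 5.1]
width: 0.0486
gripper_force: 40.8
```

```bash
python3 - <<'E'
from h import *
s=get_state(); print(s["position"],s["contact_force"],"to stack",tool([.4915,-.0044,0]))
E
```

```text
[ 0.44743556 -0.27082802 -0.00061588] [0.09622696 1.63023275 5.1152377 ] to stack [ 15.91016222 269.57723126  -0.9615899 ]
```

Request:
apply_moves(
  deltas=[44,0,0,-30,0,44,0,0,-70,0,44,0,0,-110,0,44,0,0,-150,0,44,1,20,-185,0,44,3,60,-185,0,44,6,100,-185,0,44,8,140,-185,0,44,10,180,-185,0,44,13,220,-185,0,44,15,255,-185,0,44,16,270,-185,0],
)

```text
clock: 16.75
position: [0.4903, 0.0008, 0.1835]
ee_rot: [0.001, 0.11, 0.994, 0.001]
contact_force: [0.3, 0.2, -1.1]
width: 0.0487
gripper_force: 42.2
```

Request:
apply_moves(
  deltas=[44,0,0,10,0,44,0,0,20,0,44,0,0,20,0,44,0,0,20,0],
)

```text
clock: 17.08
position: [0.4893, -0.0045, 0.1616]
ee_rot: [-0.001, 0.112, 0.994, -0.0]
contact_force: [0.3, 0.0, -1.1]
width: 0.0486
gripper_force: 42.2
```

```bash
python3 - <<'E'
from h import *
held(-.0006,.028,25); print(tool([.4915,-.0044,.1484]))
E
```

```text
pos [ 0.4898 -0.0046  0.1621] [ 0.4251581  -0.09273398 -0.34746164] circ (array([0.4655372 , 0.00086784]), 50.351585388183594) mark 980 [ 0.48935483 -0.0050393   0.19072884] [-1.60433829e+00 -4.15036801e-02  1.62127218e+02]
[-1.60068744  0.54296496 13.72685287]
```

Request:
apply_moves(
  deltas=[44,-2,0,5,0,44,-2,0,9,0,44,-2,0,12,0,44,-2,0,14,0,44,-2,0,15,0,44,-2,0,16,0,44,-2,0,16,0],
)

```text
clock: 17.72
position: [0.4923, -0.0043, 0.1484]
ee_rot: [0.001, 0.111, 0.994, -0.0]
contact_force: [-3.5, -0.1, 11.9]
width: 0.0486
gripper_force: 43.4
```

Request:
apply_moves(
  deltas=[48,0,0,-2,0,52,0,0,-2,0,60,0,0,-2,0,70,0,0,-3,0,85,0,0,-3,0,85,0,0,-5,0,85,0,0,-30,0,85,0,0,-70,0,85,0,0,-110,0,85,0,0,-110,0,85,0,0,-110,0],
)

```text
clock: 18.63
position: [0.4939, -0.004, 0.2592]
ee_rot: [0.003, 0.111, 0.994, -0.0]
contact_force: [0.6, -0.3, -0.6]
width: 0.0849
gripper_force: 0.0
```

```bash
python3 - <<'E'
from h import *
w=look((.4915,-.0044),.177,25); save(w,"w7")
print("cross from here",tool([.4345,.269,0]))
t=get_image("top")
for px in [(211,304),(214,306),(208,304)]: print(ray(t,px,.03))
E
```

```text
pos [ 0.4925 -0.0038  0.2571] circ [ 4.68031525e-01 -2.95970321e-04] 49.519344329833984 mark 301 [ 0.49269529 -0.00464722] tool delta [ 25.   -2.  257.1]
cross from here [117.16588839 253.22833859 256.96431958]
[0.43281518 0.27295922 0.03      ]
[0.42806161 0.26598464 0.03      ]
[0.43292971 0.27997546 0.03      ]
```

View pics/w7.png

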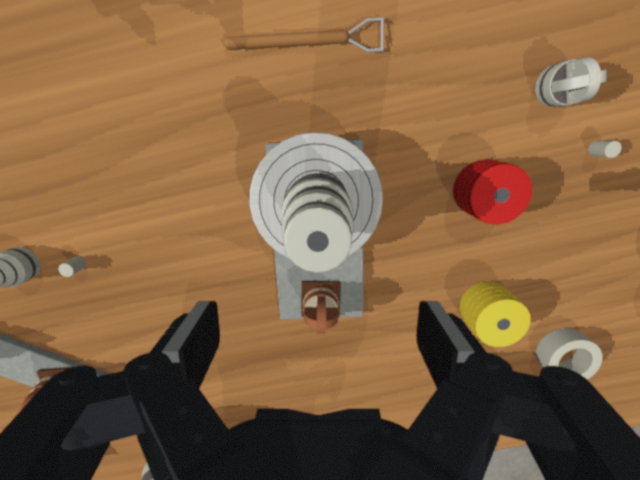

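The stack is aligned, with the neck mark at (318,241). From here the sample at (321,305) could be taken for a single bar, so I'll zoom in on the shapes before choosing.

```bash
python3 - <<'E'
import cv2,numpy as np
T=cv2.imread("pics/top0.png");W1=cv2.imread("pics/w1.png");W7=cv2.imread("pics/w7.png");S=cv2.imread("pics/side0.png")
def c(I,u,v,r=22): 
    I=cv2.copyMakeBorder(I,30,30,30,30,cv2.BORDER_CONSTANT);u+=30;v+=30
    return cv2.resize(I[v-r:v+r,u-r:u+r],(195,195),interpolation=cv2.INTER_CUBIC)
cv2.imwrite("pics/z.png",np.vstack([np.hstack([c(T,339,221),c(T,501,197),c(T,211,304),c(T,155,286)]),
 np.hstack([c(W7,321,308,28),c(W7,570,82,40),c(S,333,241),c(S,362,347)]),np.hstack([c(W1,252,16,40),c(W1,450,20,45),c(S,268,188),c(S,284,167)])]))
E
```

```text
(no output)
```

View pics/z.png

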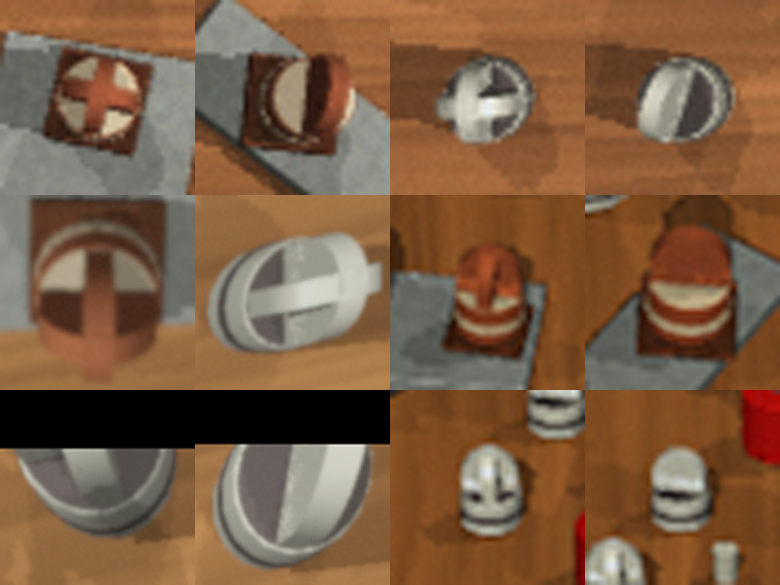

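The zoom settles it: the board sample is a plus, and the finial at top (211,304) is the matching cross. The other nearby finial, at (155,286), is the fan.

Request:
apply_moves(
  deltas=[85,18,38,0,0,85,36,76,0,0,85,54,114,0,0,85,72,152,0,0,85,90,190,20,0,85,108,228,40,0,85,120,254,70,0,85,120,254,100,0,85,120,254,110,0,85,120,254,110,0,85,120,254,110,0,85,120,254,110,0],
)

```text
clock: 19.73
position: [0.4327, 0.2698, 0.1479]
ee_rot: [0.001, 0.112, 0.994, 0.0]
contact_force: [-0.5, 0.4, -0.4]
width: 0.0849
gripper_force: 0.0
```

```bash
python3 - <<'E'
from h import *
w=get_image("wrist"); s=get_state(); print(s["position"])
p=proj(w,[.4315,.2706,.026]); print(p)
for d in place_of("finial_cross",w)[:2]: print(d["score"],d["point"],ray(w,d["point"],0))
for c in [(.4315,.2706),(.434,.268)]:
    print(rim(w,c,.026,.022,lambda d:d[0]<-.1,sat=70,val=60))
u,v=map(int,p); f=w["frame"][:,:,::-1].copy()
def ring(c,z,R,col):
    for a in np.linspace(0,6.28,60): cv2.circle(f,tuple(int(round(q)) for q in proj(w,[c[0]+R*np.cos(a),c[1]+R*np.sin(a),z])),0,col,-1)
ring((.4315,.2706),.026,.022,(0,255,0)); ring((.4315,.2706),.0,.022,(0,0,255))
cv2.imwrite("pics/w8.png",cv2.resize(f[v-70:v+70,u-90:u+90],None,fx=4,fy=4,interpolation=cv2.INTER_CUBIC))
E
```

```text
[0.43300539 0.26992792 0.1482989 ]
[319.02755994 226.20570177]
0.98 [326.8, 219.0] [0.43357282 0.27740813 0.        ]
(array([0.42863899, 0.27613028]), 39, np.float64(0.46656545845334685))
(array([0.43079361, 0.27329125]), 34, np.float64(0.6899883999333077))
```

View pics/w8.png

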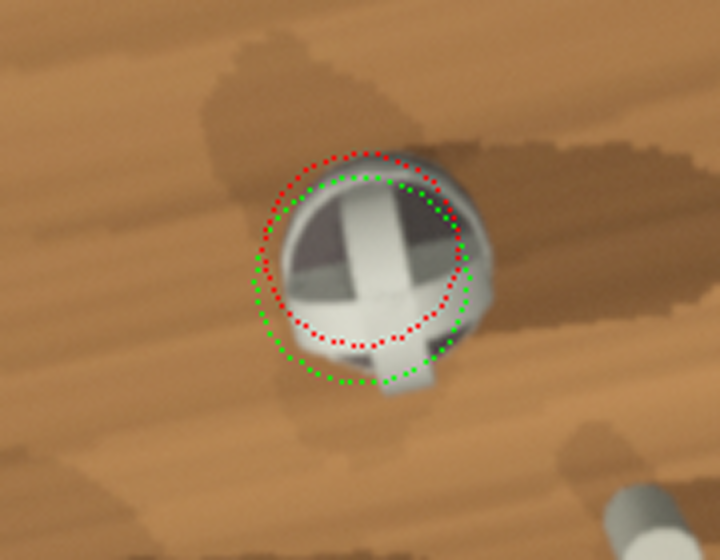

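The foot's circle is centred about 6 mm right of and 3 mm above my guess in this crop, giving (0.431, 0.277). Grasping there.

Request:
apply_moves(
  deltas=[85,3,7,30,0,85,3,7,65,0,85,3,7,100,0,85,3,7,125,0,85,3,7,143,0,85,3,7,150,0,85,3,7,150,0,65,3,7,150,0,50,3,7,150,0,38,3,7,150,0,38,3,7,150,0,38,3,7,150,0],
  squeeze=40,
)

```text
clock: 20.83
position: [0.4311, 0.2784, -0.0017]
ee_rot: [0.001, 0.111, 0.994, 0.001]
contact_force: [-0.2, -0.5, 7.5]
width: 0.0421
gripper_force: 39.9
```

Request:
apply_moves(
  deltas=[38,0,0,0,0],
)

```text
clock: 20.92
position: [0.4311, 0.2784, -0.0017]
ee_rot: [0.001, 0.111, 0.994, 0.001]
contact_force: [-0.8, -0.8, 5.4]
width: 0.0426
gripper_force: 39.9
```

```bash
python3 - <<'E'
from h import *
s=get_state(); print(s["position"],s["width"],s["contact_force"],"to stack",tool([.4925,-.0046,0]))
E
```

```text
[ 0.43113855  0.27839485 -0.00165476] 0.04260597076150262 [-0.77313071 -0.84022122  5.3615636 ] to stack [-122.32397843 -262.46443678   -1.82080952]
```

Request:
apply_moves(
  deltas=[38,0,0,-30,0,38,0,0,-70,0,38,0,0,-110,0,38,0,0,-150,0,38,0,0,-190,0,38,-9,-20,-215,0,38,-25,-55,-215,0,38,-40,-90,-215,0,38,-57,-125,-215,0,38,-73,-160,-215,0,38,-89,-195,-215,0,38,-105,-225,-215,0],
)

```text
clock: 21.92
position: [0.4823, 0.0331, 0.2125]
ee_rot: [0.001, 0.111, 0.994, -0.0]
contact_force: [0.9, 0.6, -0.1]
width: 0.0423
gripper_force: 41.3
```

Request:
apply_moves(
  deltas=[38,-10,-22,0,0,38,-17,-37,0,0,38,-17,-37,8,0,38,-17,-37,20,0,38,-17,-37,20,0,38,-17,-37,20,0],
)

```text
clock: 22.42
position: [0.49, -0.0037, 0.1911]
ee_rot: [-0.001, 0.111, 0.994, 0.0]
contact_force: [0.3, -0.0, -0.4]
width: 0.0427
gripper_force: 41.3
```

```bash
python3 - <<'E'
from h import *
w=get_image("wrist"); s=get_state(); print(s["position"],s["contact_force"],tool([.4927,-.0046,.1753]))
f=w["frame"][:,:,::-1].copy(); b=s["position"][2]+.0017
def ring(c,z,R,col):
    for a in np.linspace(0,6.28,90): cv2.circle(f,tuple(int(round(q)) for q in proj(w,[c[0]+R*np.cos(a),c[1]+R*np.sin(a),z])),1,col,-1)
ring(s["position"],b+.026,.022,(0,255,0)); ring((.4927,-.0046),.177,.025,(0,0,255))
cv2.imwrite("pics/w9.png",cv2.resize(f[180:440,200:440],None,fx=2.3,fy=2.3))
E
```

```text
[ 0.49063195 -0.0037274   0.19171806] [ 0.85136016 -0.25016781 -0.07034872] [-2.21540454 -0.40338212 16.41706932]
```

View pics/w9.png

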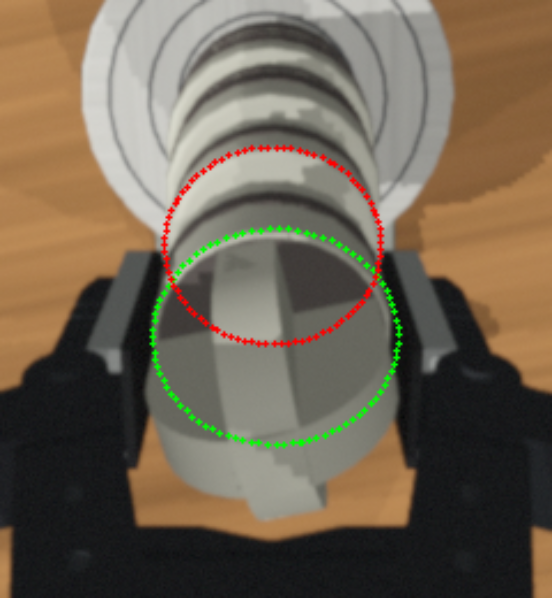

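Request:
apply_moves(
  deltas=[38,-1,0,6,0,38,-1,0,11,0,38,-1,0,14,0,38,-1,0,16,0,38,-1,0,17,0,38,-1,0,18,0,38,-1,0,18,0],
)

```text
clock: 23.05
position: [0.4923, -0.0045, 0.1754]
ee_rot: [0.001, 0.111, 0.994, 0.0]
contact_force: [-3.2, 1.1, 10.0]
width: 0.0425
gripper_force: 42.4
```

Request:
apply_moves(
  deltas=[42,0,0,-2,0,46,0,0,-2,0,54,0,0,-2,0,65,0,0,-3,0,85,0,0,-3,0,85,0,0,-5,0,85,0,0,-30,0,85,0,0,-70,0,85,0,0,-110,0,85,0,0,-110,0,85,0,0,-110,0],
)

```text
clock: 23.97
position: [0.4936, -0.005, 0.2862]
ee_rot: [0.003, 0.111, 0.994, -0.0]
contact_force: [0.3, 0.3, -0.1]
width: 0.0848
gripper_force: 0.0
```

```bash
python3 - <<'E'
from h import *
s=get_state(); print(s["position"],s["contact_force"])
a=get_image("side"); w=get_image("wrist")
A=a["frame"][100:290,200:380,::-1]; B=w["frame"][80:360,180:460,::-1]
cv2.imwrite("pics/end.png",np.hstack([cv2.resize(A,(379,400)),cv2.resize(B,(400,400))]))
E
```

```text
[ 0.49355416 -0.00502654  0.28617207] [ 0.28122271  0.29906139 -0.09779025]
```

View pics/end.png

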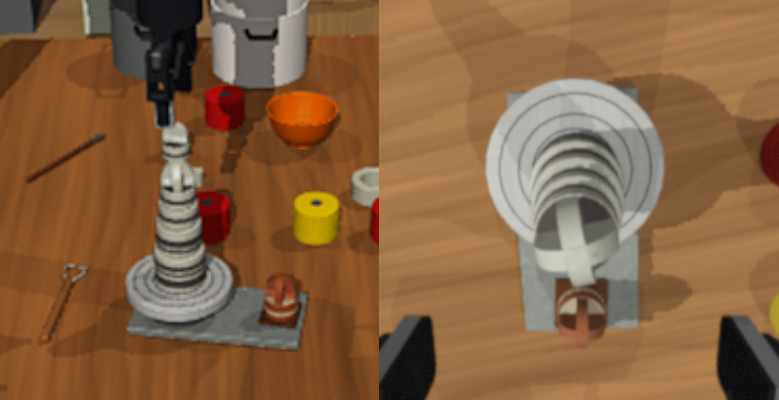

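The totem stands upright and aligned with the cross finial on top, and the gripper is clear of it.

Request:
apply_moves(
  deltas=[85,0,0,-20,0,85,0,0,-20,0,85,0,0,-20,0,85,0,0,-20,0,85,0,0,-20,0],
)

```text
clock: 24.48
position: [0.4913, -0.0047, 0.3021]
ee_rot: [-0.001, 0.111, 0.994, 0.0]
contact_force: [-0.1, 0.0, 0.2]
width: 0.0851
gripper_force: 0.0
```

```bash
python3 -c "from rig import *; print(sign_off())"
```

```text
the job is handed in; nothing more can be done
None
```

I built the totem on the wheel (drum, middle, neck, then the matching cross finial), left the fan and cone finials untouched, and handed the job in at about 24 s; the sign-off returned no verdict.

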